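# Shift a board test fixture's gated lever into its third slot

## Task

The upright black-gripped lever of the circuit-board test fixture stands in the second slot (near left) of its H-shaped gate. Push it with the fingertips, without ever pinching its grip between the fingers: forward to the cross slot, across to the right, then forward until it is fully home in the third slot (far right, three studs). Leave it there, and leave the other things on the bench undisturbed.

Things in the scene. Friction and masses are not known exactly. Their poses are not given: they have to be found in the camera images.
- fixture: Board test fixture, fixed, yaw up to about 23 deg. Origin: at bench level under the centre of its gate unit; x points away from the operator (robot) = forward, y left, z up. Gate unit: grey box 150 (x) by 130 (y) mm, 86 mm high. At its left, on the same 12 mm thick steel base (x -100 to 100, y -85 to 270 mm), a black nest with a green board and steel pins, at most 66 mm high.
- gate (a point): Centre of the H-shaped opening, on the upper face of the gate unit's bare aluminium top plate, 86 mm above the bench. Two lanes run along the fixture's x, joined across at their middle by the cross slot. First slot = far left, second = near left, third = far right, fourth = near right; one to four small dark studs on the plate mark each slot's end.
- slot3 (a point): Point on the gate plate's upper face at the centre of the closed end of the third slot (far right), where the stem stands when home: 24 mm forward and 19 mm right of the gate's centre.
- fore_aft (a joint): Tilt of the lever along the fixture's x, rad: 0 upright (in the cross slot), + forward, firm stops at -0.34 and +0.34; at the start -0.33 to -0.16. It can change lane only within about 0.06 of 0. Dry friction keeps it wherever it is left, about 2 N at the grip moves it; no spring, no detents.
- across (a joint): Tilt of the lever along the fixture's y, rad: + to the right, - to the left, 0 upright; firm stops at -0.28 (left lane) and +0.28 (right lane); at the start -0.28 to -0.25. Beyond 0.24 either way the stem fits along a lane; between, it fits only in the cross slot. Same friction as fore_aft.
- grip (a point): Centre of the lever's black grip (grip axis = its z). The lever pivots both ways about a point 20 mm above the fixture's origin; this point is 135 mm up the lever from there. Grip: 80 mm long (40 mm either way), star-shaped, four round 16 mm lobes pointing near, far, left and right, 32 mm over opposite lobes. Below it a bare 12 mm steel stem. It travels 90 mm along x, 75 mm along y.
- flux_bottle: small white flux bottle with a black cap, 36 mm across, 95 mm tall, standing at the right of the gate unit; origin under its centre
- tip_tin: open steel tin, 52 mm across, 35 mm tall, near the gate unit's right front corner; origin under its centre
- screwdriver: screwdriver 160 mm long with a blue handle, lying on the bench between the robot and the fixture; lies along its x axis
- part_reel: flat white component reel, 90 mm across, 12 mm thick, lying right of the fixture; origin under its centre
- spare_board: loose green circuit board, 110 x 80 mm, lying beyond the fixture; origin under its centre
- screw_jar: small clear jar with a metal cap, 48 mm across, 60 mm tall, on the right of the bench; origin under its centre

How it is judged:
On the way, in this order (a step that is already met when the one before it is completed fails the run):
1. the lever has come across through the cross slot to the right lane (value of joint across above 0.2 rad and value of joint fore_aft between -0.15 and 0.15 rad).
2. the lever is home in the third slot (value of joint across above 0.2 rad and value of joint fore_aft above 0.31 rad), for 0.2 s.
At the end, for the whole second after the job is handed in: The lever rests in the third slot: tilted right by more than 0.2 rad and forward by more than 0.31 rad (within 0.03 rad, about 4 mm at the grip, of its stop), not moving, and let go (all of step 2 and value of joint fore_aft below 0.36 rad and velocity of joint fore_aft between -0.05 and 0.05 rad/s); the robot touches nothing.
It fails at once if the lever's grip is pinched (more than 1 N on opposite lobes at once) (contact force between each of across_c1, across_c2 and the fingers above 1 N or contact force between each of across_c3, across_c4 and the fingers above 1 N).
It fails at once if another thing on the bench is lifted or moved by more than 15 mm (distance of any of flux_bottle, tip_tin, screwdriver, part_reel, spare_board, screw_jar from where it was at the start of the episode above 0.015 m).
It also fails if it takes over 61 s, if anything falls off the work surface, if the arm or the gripper's body presses on something with over 40 N, if the wrist force passes 120 N, or if a joint passes its speed limit or range.

## Robot

A 6-joint arm with a two-finger parallel gripper is mounted at the origin on the work surface. World frame = base frame: x ahead of the robot, y to its left, z up, the work surface at z = 0. Lengths are in m, angles in rad, forces in N, time in s.
With the tool pointing down it reaches from about 0.375 to 0.9 m from the base axis. Payload 3.1 kg.
Tool frame: the origin (TCP) lies between the finger pads; the fingertips stand robot.tip_extent ahead of it and the grasp point (between the pads) lies 3 mm ahead of it (robot.tip_extent is the distance from the TCP to the fingertips, in m); z points along the fingers, x is the direction in which the jaws open and shut, and the axes are right-handed (so a half turn about z gives the same grasp; the last joint's range is limited). The gripper opens to 87 mm and grips with 3 to 60 N. Pads are 19 mm wide; open, the fingers measure 117 mm over their backs; the gripper's body (75 mm by 190 mm) begins 51 mm behind the grasp point.
Start: joints at [-1.391, 0.527, 1.433, -0, 1.181, -0.178], TCP at [0.219, -0.585, 0.245] pointing down, gripper open.
Joint ranges: [-3.08, 3.08], [-0.75, 2.2], [0.22, 2.44], [-1.43, 4.57], [0, 2.65], [-2.85, 2.85]. Speed limits (rad/s): [2.79, 2.79, 3.14, 3.14, 3.14, 3.14].

## Interface

Orientations are given as a unit quaternion [x, y, z, w].
In Python, from rig import robot, cams gives the robot as it stands.
- The arm moves only by the tool carry_out, never from a script. Its argument "steps" is a list of rows, each a list of 3 entries, a list of its own where there are three numbers: the shift along the world's x, y, z in cm, then the turn about the world's z in degrees, then the closure, from 0 (fully open) to 1 (shut). In form: [[[dx, dy, dz], spin, fingers], ...]. A call has 1 to 10 rows; each row shifts and turns the pose as measured when the row begins; what a row does not reach is not made up. A row lasts 1/10 s, in which the tool goes at most 50 mm and 8.59 degrees, less where a joint would pass 70% of its speed; a pose out of reach is approached as far as the arm can. A call with a gripper value outside its range is refused whole. The fingers move at their own pace and stop on an object; "squeeze" is the grip in N (left out, the last holds). Time passes only in rows, so rows that do not move let the fingers close. It gives the time, the measured TCP pose, the force and the opening at its end, in the units of the state.
- robot.get_obs(): the state, without advancing time (a new reading comes with each control period).
- cams.camera(name): name is "side" or "top"; returns a dict with "pixels" (384x512x3 uint8, red, green, blue), "fx", "fy", "cx", "cy" (pixels), "eye" and "rotation" of the camera in the world. Camera axes: x right, y up, looking along -z (the intrinsics and any distortion apply to the point x, -y, -z); pixel columns grow to the right and rows downward; lengths in m; the calibration is good to about 2 mm. A picture is of the moment at which its call begins. There is no depth.
- robot.hand_in(): hands the job in, once; it reports no verdict.
The state is a dict: "time": time; "q": joint angles; "joint_velocities": joint speeds; "joint_torque": joint torques, N m; "position": TCP position; "tool_rot": TCP orientation; "ft_force": force on the tool from outside, world axes, zero at the start; "moment": the same for the moment, N m; "grip_width": finger opening in m.
Only numpy, scipy, OpenCV 4.12 (cv2) and the standard library are available. Lean on these libraries where they do the work, as an engineer would, in place of code of your own. Each camera call takes 0.05 s, during which the arm holds its last target. There are 200 camera calls.

## Working session

There is one attempt and no reset: what is moved stays moved. The work goes in short steps, Python scripts to look and compute and a tool call to move; the robot and the scene stay as the last step left them, time stands still between calls to the robot, and variables do not carry over. Pictures are saved under pics/ and viewed, about 8 in all and at most 12, crops included, and the job is handed in when it is done.

Besides the shell and the picture viewer there is one more tool, called after "Emit:" in YAML: its name, and indented under it one key for each argument. carry_out: Moves the arm, as the interface text tells. Its arguments: {"type":"object","properties":{"steps":{"type":"array"},"squeeze":{"type":"number"}},"required":["steps"]}

```bash
mkdir -p pics; ls
python3 - <<'E'
from rig import robot,cams
import cv2
o=robot.get_obs();print(o, robot.tip_extent)
for n in("side","top"):
    c=cams.camera(n);cv2.imwrite(f"pics/{n}0.png",c["pixels"][:,:,::-1]);print(n,{k:v for k,v in c.items() if k!="pixels"})
E
```

```text
pics
{'time': 0.0, 'q': array([-1.39151088e+00,  5.28454084e-01,  1.43390895e+00, -5.08445077e-05,
        1.18138166e+00, -1.78486490e-01]), 'joint_velocities': array([ 0.00100643,  0.00033965,  0.00103798,  0.00135372, -0.00158413,
        0.00229838]), 'joint_torque': array([ 8.50667675e-04, -4.40043139e+01, -1.76589167e+01,  6.33046031e-02,
        5.81518596e-02, -1.79606341e-04]), 'position': array([ 0.21876568, -0.58472794,  0.24357689]), 'tool_rot': array([ 8.21646118e-01, -5.69996928e-01, -7.77780886e-04, -7.43926916e-04]), 'ft_force': array([0.60057363, 0.61457778, 0.57846729]), 'moment': array([0.03686235, 0.02625279, 0.06488247]), 'grip_width': 0.08705134240762119} 0.022
side {'fx': 434.5536737501938, 'fy': 434.5536737501938, 'cx': 261.32124140608175, 'cy': 198.09106482463645, 'eye': array([0.19823348, 0.61318133, 0.81003992]), 'rotation': array([-0.09421703,  0.38724598,  0.88786966, -0.22989382])}
top {'fx': 496.0112743934842, 'fy': 496.0112743934842, 'cx': 252.80186090973794, 'cy': 185.80062751500824, 'eye': array([ 0.33364537, -0.04621157,  1.51120259]), 'rotation': array([ 0.05016367, -0.05198961, -0.69891267,  0.71154885])}
```

View pics/side0.png

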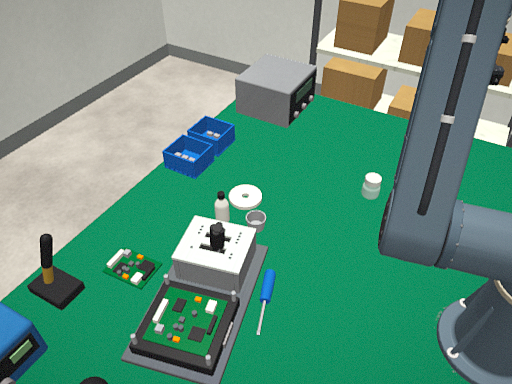

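View pics/top0.png

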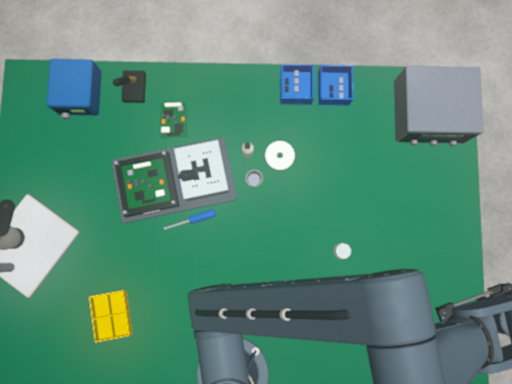

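The side view shows the gate unit near (215,250), with the lever grip at (217,235). In the top view the gate plate is around (203,170), with the lever leaning left and near at about (187,174). The bottle is at (248,149), the tin at (254,178) and the screwdriver at (190,220).

```bash
cat > h.py <<'E'
import numpy as np,cv2
from scipy.spatial.transform import Rotation as R
def rays(c,uv):
    uv=np.atleast_2d(uv).astype(float)
    d=np.c_[(uv[:,0]-c["cx"])/c["fx"],-(uv[:,1]-c["cy"])/c["fy"],-np.ones(len(uv))]
    return c["eye"],R.from_quat(c["rotation"]).apply(d)
def onplane(c,uv,z):
    e,d=rays(c,uv); return e+d*((z-e[2])/d[:,2])[:,None]
def proj(c,P):
    p=R.from_quat(c["rotation"]).inv().apply(np.atleast_2d(P)-c["eye"])
    return np.c_[c["cx"]+c["fx"]*p[:,0]/-p[:,2],c["cy"]-c["fy"]*p[:,1]/-p[:,2]]
def tri(c1,a,c2,b):
    e1,d1=rays(c1,a);e2,d2=rays(c2,b);d1=d1[0];d2=d2[0]
    s=np.linalg.lstsq(np.c_[d1,-d2],e2-e1,rcond=None)[0]
    p,q=e1+s[0]*d1,e2+s[1]*d2
    return (p+q)/2,np.linalg.norm(p-q)
E
python3 - <<'E'
from h import *
from rig import cams
t=cams.camera("top");s=cams.camera("side")
for n,c,roi in(("top",t,(165,130,80,80)),("side",s,(165,205,100,90))):
    im=c["pixels"];x,y,w,h=roi
    m=np.zeros(im.shape[:2],np.uint8);sub=im[y:y+h,x:x+w].astype(int)
    m[y:y+h,x:x+w]=((sub.min(2)>185)&(np.ptp(sub,axis=2)<25))*255
    cs,_=cv2.findContours(m,cv2.RETR_EXTERNAL,cv2.CHAIN_APPROX_NONE);k=max(cs,key=cv2.contourArea)
    P=onplane(c,k[:,0,:],.086)[:,:2]
    r=cv2.minAreaRect((P*1000).astype(np.float32));print(n,cv2.contourArea(k),r)
    x-=10;y-=10;w+=30;h+=20
    cr=cv2.resize(im[y:y+h,x:x+w],None,fx=5,fy=5,interpolation=cv2.INTER_CUBIC)
    globals()[n+'c']=cr; print(n,"crop origin",x,y,cr.shape)
H=max(topc.shape[0],sidec.shape[0])
cv2.imwrite("pics/c1.png",topc[:,:,::-1]);cv2.imwrite("pics/c2.png",sidec[:,:,::-1])
E
```

```text
top 1715.5 ((588.7422485351562, 105.2293701171875), (150.9646759033203, 130.5293426513672), 12.957829475402832)
top crop origin 155 120 (500, 550, 3)
side 3023.5 ((585.4906005859375, 103.72624969482422), (150.5894012451172, 133.1682586669922), 12.92343521118164)
side crop origin 155 195 (550, 650, 3)
```

View pics/c1.png

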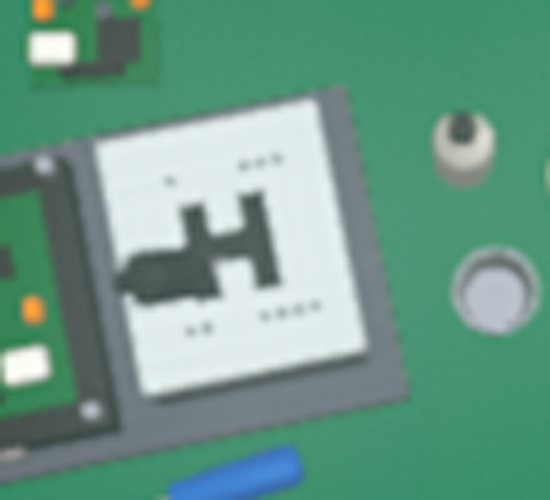

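View pics/c2.png

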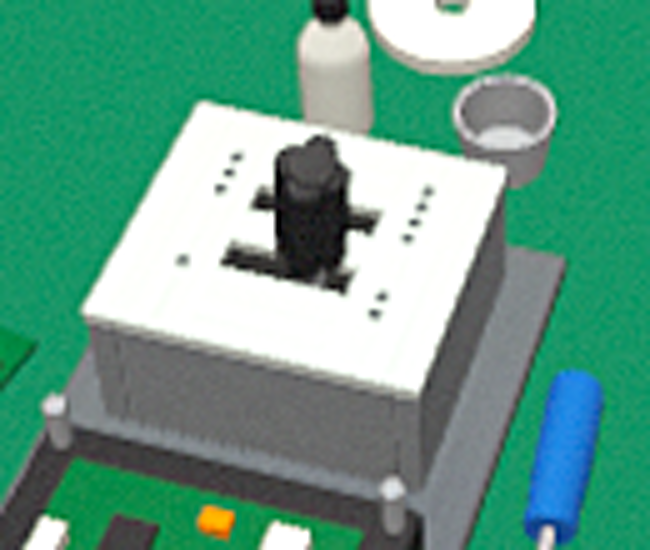

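```bash
cat >> h.py <<'E'
C=np.array([.587,.1045]);YAW=np.radians(12.95)
f=np.array([np.cos(YAW),np.sin(YAW)]);l=np.array([-f[1],f[0]])
def tofix(p): d=np.asarray(p)[:2]-C; return np.array([d@f,d@l])*1000
def toworld(a,b): return C+(a*f+b*l)/1000
def status(goal=None):
    from rig import robot
    o=robot.get_obs();a=R.from_quat(o["tool_rot"]).as_matrix()
    F=o["ft_force"];print("t %.2f"%o["time"],"pos",o["position"].round(4),"fix",tofix(o["position"]).round(1),"jawang %.1f"%np.degrees(np.arctan2(a[1,0],a[0,0])),"F fwd %.1f left %.1f up %.1f"%(F[:2]@f,F[:2]@l,F[2]),"w %.3f"%o["grip_width"])
    if goal: print("to go cm",((toworld(*goal)-o["position"][:2])*100).round(2))
E
python3 - <<'E'
from h import *
from rig import cams
t=cams.camera("top");s=cams.camera("side")
p,e=tri(t,(155+133/5,120+279/5),s,(155+315/5,195+158/5));print("grip top",p,e,tofix(p))
status((-97,42))
E
```

```text
grip top [0.5472414  0.14327614 0.19272867] 0.004574720874431669 [-30.05762416  46.69983248]
t 0.30 pos [ 0.2189 -0.5852  0.2442] fix [-513.3 -589.6] jawang -69.5 F fwd -0.0 left 0.1 up -0.3 w 0.087
to go cm [26.42 70.89]
```

Emit:
carry_out:
  steps:
    - [[1.7,4.5,0],-2,1]
    - [[1.7,4.5,0],-2,1]
    - [[1.7,4.5,0],-2,1]
    - [[1.7,4.5,0],-1.5,1]
    - [[1.7,4.5,0],0,1]
    - [[1.7,4.5,0],0,1]
    - [[1.7,4.5,0],0,1]
    - [[1.7,4.5,0],0,1]
    - [[1.7,4.5,0],0,1]
    - [[1.7,4.5,0],0,1]
  squeeze: 10

```text
time: 1.3
position: [0.3901, -0.1274, 0.2449]
tool_rot: [0.776, -0.63, 0.005, 0.002]
ft_force: [1.1, 0.2, 0.1]
grip_width: 0.0148
```

```bash
python3 -c "
from h import *
status((-97,42))"
```

```text
t 1.30 pos [ 0.3901 -0.1274  0.2449] fix [-243.8 -181.9] jawang -78.2 F fwd 1.1 left -0.0 up 0.1 w 0.015
to go cm [ 9.29 25.11]
```

Emit:
carry_out:
  steps:
    - [[1.6,4.2,0],1,1]
    - [[1.6,4.2,0],0,1]
    - [[1.6,4.2,0],0,1]
    - [[1.6,4.2,0],0,1]
    - [[1.6,4.2,0],0,1]
    - [[1.3,4.1,0],0,1]
    - [[0,0,0],0,1]

```text
time: 2.0
position: [0.4878, 0.14, 0.247]
tool_rot: [0.784, -0.621, 0.008, -0.001]
ft_force: [-0.4, -0.8, -0.2]
grip_width: 0.0004
```

```bash
python3 -c "
from h import *
status((-97,42))"
```

```text
t 2.00 pos [0.4878 0.14   0.247 ] fix [-88.7  56.8] jawang -76.7 F fwd -0.6 left -0.7 up -0.2 w 0.000
to go cm [-0.47 -1.63]
```

Emit:
carry_out:
  steps:
    - [[-0.4,-1.5,-2],0,1]
    - [[0,0,-3],0,1]
    - [[0,0,-2.5],0,1]
    - [[0,0,-0.8],0,1]
    - [[0,0,0],0,1]

```text
time: 2.5
position: [0.4843, 0.1243, 0.1633]
tool_rot: [0.786, -0.619, 0.01, -0.001]
ft_force: [0.4, -0.1, 0.1]
grip_width: 0.0007
```

```bash
python3 -c "
from h import *
status((-35,42))
from rig import cams
ims=[]
for n,(x,y,w,h) in (('top',(150,120,90,80)),('side',(165,165,110,110))):
    im=cams.camera(n)['pixels'][y:y+h,x:x+w];ims.append(cv2.resize(im,(400,int(400*h/w)),interpolation=cv2.INTER_CUBIC)[:355])
H=max(i.shape[0] for i in ims)
cv2.imwrite('pics/d1.png',np.hstack([np.pad(i,((0,H-i.shape[0]),(0,0),(0,0))) for i in ims])[:,:,::-1])"
```

```text
t 2.50 pos [0.4843 0.1243 0.1633] fix [-95.7  42.3] jawang -76.4 F fwd 0.3 left -0.2 up 0.1 w 0.001
to go cm [5.92 1.33]
```

View pics/d1.png

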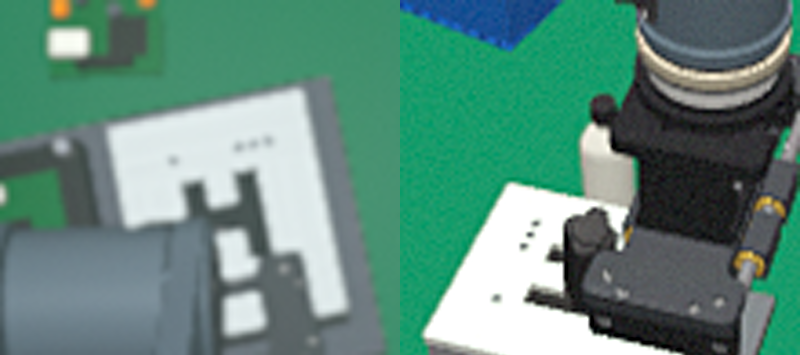

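The lever stands free in front of the closed fingertips, with the gripper body above it. Next is the first push forward.

Emit:
carry_out:
  steps:
    - [[1.17,0.27,0],0,1]
    - [[1.17,0.27,0],0,1]
    - [[0.97,0.22,0],0,1]
    - [[0.97,0.22,0],0,1]
    - [[0.5,0.11,0],0,1]

```text
time: 3.1
position: [0.5391, 0.1362, 0.1687]
tool_rot: [0.786, -0.619, 0.014, -0.005]
ft_force: [-1.9, 0.7, 1.4]
grip_width: 0.0005
```

```bash
python3 -c "
from h import *
status((-25,42))"
```

```text
t 3.10 pos [0.5391 0.1362 0.1687] fix [-39.6  41.7] jawang -76.5 F fwd -1.7 left 1.1 up 1.4 w 0.001
to go cm [1.41 0.36]
```

Emit:
carry_out:
  steps:
    - [[0.6,0.15,-0.3],0,1]
    - [[0.5,0.12,-0.2],0,1]
    - [[0.3,0.07,-0.1],0,1]
    - [[0,0,0],0,1]

```text
time: 3.5
position: [0.5531, 0.14, 0.1615]
tool_rot: [0.786, -0.618, 0.013, -0.003]
ft_force: [-0.9, -0.2, 0.5]
grip_width: 0.0005
```

```bash
python3 -c "
from h import *
status((-25,42))
from rig import cams
ims=[]
for n,(x,y,w,h) in (('top',(150,120,90,80)),('side',(165,165,110,110))):
    im=cams.camera(n)['pixels'][y:y+h,x:x+w];ims.append(cv2.resize(im,(400,int(400*h/w)),interpolation=cv2.INTER_CUBIC)[:400])
H=max(i.shape[0] for i in ims)
cv2.imwrite('pics/d2.png',np.hstack([np.pad(i,((0,H-i.shape[0]),(0,0),(0,0))) for i in ims])[:,:,::-1])"
```

```text
t 3.50 pos [0.5531 0.14   0.1615] fix [-25.1  42.2] jawang -76.4 F fwd -1.0 left -0.0 up 0.5 w 0.001
to go cm [ 0.01 -0.02]
```

Emit:
carry_out:
  steps:
    - [[-1.5,-0.3,0],0,1]
    - [[-1,-0.2,2],0,1]
    - [[0,0,4],0,1]
    - [[0,0,3],0,1]
    - [[-0.9,3.5,0],0,1]
    - [[-0.5,3,0],0,1]
    - [[1.5,0.4,0],0,1]
    - [[0,0,0],0,1]

```text
time: 4.4
position: [0.5322, 0.2058, 0.2572]
tool_rot: [0.785, -0.62, 0.018, -0.009]
ft_force: [-0.1, 0.2, -0.3]
grip_width: 0.0006
```

```bash
python3 -c "
from h import *
status((0,100))
from rig import cams
ims=[]
for n,(x,y,w,h) in (('top',(150,120,90,80)),('side',(165,165,110,110))):
    im=cams.camera(n)['pixels'][y:y+h,x:x+w];ims.append(cv2.resize(im,(400,int(400*h/w)),interpolation=cv2.INTER_CUBIC)[:400])
H=max(i.shape[0] for i in ims)
cv2.imwrite('pics/d3.png',np.hstack([np.pad(i,((0,H-i.shape[0]),(0,0),(0,0))) for i in ims])[:,:,::-1])"
```

```text
t 4.40 pos [0.5322 0.2058 0.2572] fix [-30.7 111. ] jawang -76.6 F fwd -0.0 left 0.2 up -0.3 w 0.001
to go cm [ 3.23 -0.39]
```

View pics/d3.png

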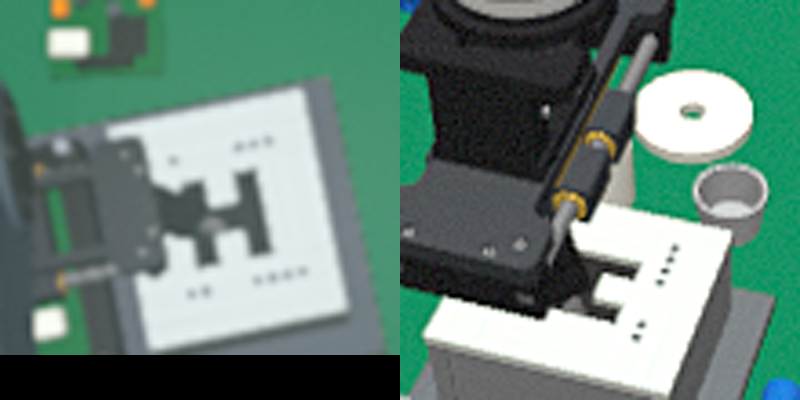

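The top panel shows the stem at about (210,222), in line with the cross slot, and the grip at (185,210). Next I go to the lever's left side and lower.

Emit:
carry_out:
  steps:
    - [[2.2,-0.2,0],0,1]
    - [[1,-0.2,-1],0,1]
    - [[0,0,0],0,1]

```text
time: 4.8
position: [0.5601, 0.199, 0.2447]
tool_rot: [0.784, -0.621, 0.015, -0.006]
ft_force: [-0.4, 0.3, -0.3]
grip_width: 0.0004
```

```bash
python3 -c "
from h import *
status((0,100))"
```

```text
t 4.80 pos [0.5601 0.199  0.2447] fix [-5.  98.1] jawang -76.7 F fwd -0.3 left 0.4 up -0.3 w 0.000
to go cm [0.45 0.29]
```

Emit:
carry_out:
  steps:
    - [[0.4,0.2,-2.5],0,1]
    - [[0.1,0,-3],0,1]
    - [[0,0,-2],0,1]
    - [[0,0,-0.5],0,1]
    - [[0,0,0],0,1]

```text
time: 5.3
position: [0.5612, 0.1985, 0.1611]
tool_rot: [0.783, -0.622, 0.013, -0.004]
ft_force: [-1.2, 0.5, 0.3]
grip_width: 0.0006
```

```bash
python3 -c "
from h import *
status((0,100))"
```

```text
t 5.30 pos [0.5612 0.1985 0.1611] fix [-4.1 97.4] jawang -77.0 F fwd -1.0 left 0.7 up 0.3 w 0.001
to go cm [0.34 0.34]
```

Emit:
carry_out:
  steps:
    - [[0.6,-0.9,0],0,1]
    - [[0.2,-1,0],0,1]
    - [[0.2,-1,-0.1],0,1]
    - [[0.2,-1,-0.2],0,1]
    - [[0.2,-1,-0.2],0,1]

```text
time: 5.8
position: [0.5783, 0.1475, 0.161]
tool_rot: [0.783, -0.622, 0.015, -0.008]
ft_force: [-0.1, 1.9, 2.4]
grip_width: 0.0006
```

```bash
python3 -c "
from h import *
status((0,20))"
```

```text
t 5.80 pos [0.5783 0.1475 0.161 ] fix [ 1.2 43.8] jawang -76.9 F fwd 0.3 left 1.8 up 2.4 w 0.001
to go cm [ 0.42 -2.35]
```

Emit:
carry_out:
  steps:
    - [[0.2,-1,-0.1],0,1]
    - [[0.2,-1,-0.1],0,1]
    - [[0.2,-0.8,-0.1],0,1]

```text
time: 6.1
position: [0.5853, 0.1161, 0.1584]
tool_rot: [0.783, -0.622, 0.016, -0.008]
ft_force: [-0.8, 1.7, 0.9]
grip_width: 0.0005
```

```bash
python3 -c "
from h import *
status((0,0))"
```

```text
t 6.10 pos [0.5853 0.1161 0.1584] fix [ 0.9 11.7] jawang -77.0 F fwd -0.4 left 1.8 up 0.9 w 0.000
to go cm [ 0.17 -1.16]
```

Emit:
carry_out:
  steps:
    - [[0.1,-0.6,0],0,1]
    - [[0.1,-0.4,0],0,1]
    - [[0.05,-0.3,0],0,1]

```text
time: 6.4
position: [0.5882, 0.1012, 0.1576]
tool_rot: [0.782, -0.623, 0.015, -0.008]
ft_force: [-0.9, 1.9, 0.7]
grip_width: 0.0006
```

```bash
python3 -c "
from h import *
status((0,-6))"
```

```text
t 6.40 pos [0.5882 0.1012 0.1576] fix [ 0.4 -3.5] jawang -77.1 F fwd -0.4 left 2.0 up 0.7 w 0.001
to go cm [ 0.01 -0.25]
```

Emit:
carry_out:
  steps:
    - [[0.06,-0.25,0],0,1]
    - [[0.05,-0.2,0],0,1]
    - [[0,0,0],0,1]

```text
time: 6.7
position: [0.5892, 0.0966, 0.1571]
tool_rot: [0.782, -0.623, 0.015, -0.008]
ft_force: [0.7, 1.9, 0.8]
grip_width: 0.0007
```

```bash
python3 -c "
from h import *
status((0,-6))"
```

```text
t 6.70 pos [0.5892 0.0966 0.1571] fix [ 0.4 -8.2] jawang -77.1 F fwd 1.1 left 1.7 up 0.8 w 0.001
to go cm [-0.09  0.2 ]
```

Emit:
carry_out:
  steps:
    - [[0.06,-0.25,0],0,1]
    - [[0.04,-0.2,0],0,1]

```text
time: 6.9
position: [0.5898, 0.093, 0.1568]
tool_rot: [0.782, -0.623, 0.014, -0.009]
ft_force: [0.8, 4.8, -0.7]
grip_width: 0.0008
```

```bash
python3 -c "
from h import *
status((0,-12))
from rig import cams
ims=[]
for n,(x,y,w,h) in (('top',(150,120,90,80)),('side',(165,165,110,110))):
    im=cams.camera(n)['pixels'][y:y+h,x:x+w];ims.append(cv2.resize(im,(400,int(400*h/w)),interpolation=cv2.INTER_CUBIC)[:400])
H=max(i.shape[0] for i in ims)
cv2.imwrite('pics/d4.png',np.hstack([np.pad(i,((0,H-i.shape[0]),(0,0),(0,0))) for i in ims])[:,:,::-1])"
```

```text
t 6.90 pos [0.5898 0.093  0.1568] fix [  0.1 -11.8] jawang -77.1 F fwd 1.9 left 4.5 up -0.7 w 0.001
to go cm [-0.01 -0.02]
```

View pics/d4.png

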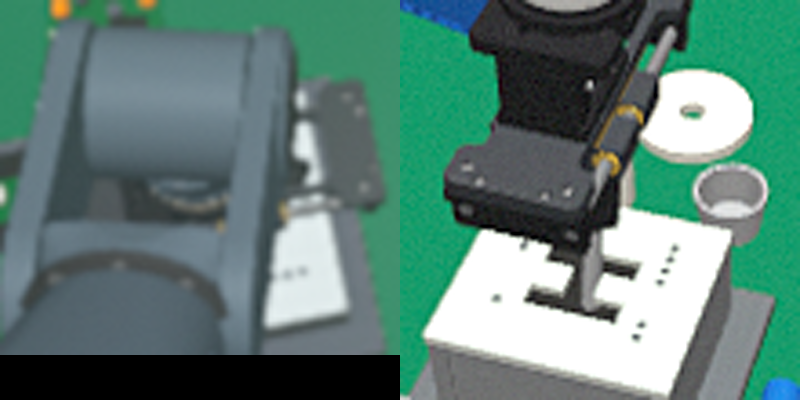

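The side panel shows only the fingers at (590,270); the lever is hidden behind them. The force has risen to 4.5 N, so the right stop is near.

Emit:
carry_out:
  steps:
    - [[0.05,-0.3,0],0,1]
    - [[0,0,0],0,1]

```text
time: 7.2
position: [0.5899, 0.0921, 0.1566]
tool_rot: [0.782, -0.623, 0.013, -0.01]
ft_force: [0.5, 4.7, 0.8]
grip_width: 0.0009
```

```bash
python3 -c "
from h import *
status((0,15))"
```

```text
t 7.20 pos [0.5899 0.0921 0.1566] fix [  0.  -12.8] jawang -77.1 F fwd 1.6 left 4.5 up 0.8 w 0.001
to go cm [-0.62  2.7 ]
```

Emit:
carry_out:
  steps:
    - [[-0.3,1.5,0],0,1]
    - [[-0.2,1,2],0,1]
    - [[0,0,3.5],0,1]
    - [[0,0,3],0,1]
    - [[-3,-1,0],0,1]
    - [[-3,-1,0],0,1]
    - [[0,-2,0],0,1]
    - [[0,0,0],0,1]

```text
time: 8.0
position: [0.52, 0.0775, 0.2448]
tool_rot: [0.784, -0.62, 0.016, -0.004]
ft_force: [0.8, 0.3, 0.4]
grip_width: 0.0005
```

```bash
python3 -c "
from h import *
status((-52,-42))
from rig import cams
ims=[]
for n,(x,y,w,h) in (('top',(150,120,90,80)),('side',(165,165,110,110))):
    im=cams.camera(n)['pixels'][y:y+h,x:x+w];ims.append(cv2.resize(im,(400,int(400*h/w)),interpolation=cv2.INTER_CUBIC)[:400])
H=max(i.shape[0] for i in ims)
cv2.imwrite('pics/d5.png',np.hstack([np.pad(i,((0,H-i.shape[0]),(0,0),(0,0))) for i in ims])[:,:,::-1])"
```

```text
t 8.00 pos [0.52   0.0775 0.2448] fix [-71.4 -11.3] jawang -76.7 F fwd 0.8 left 0.2 up 0.4 w 0.000
to go cm [ 2.58 -2.56]
```

View pics/d5.png

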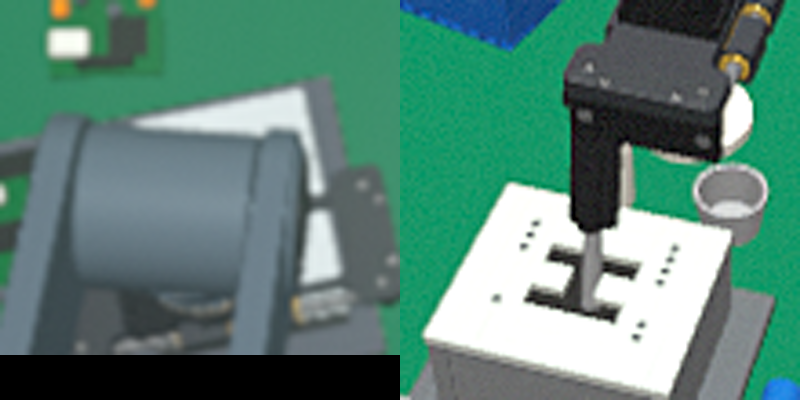

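```bash
python3 -c "
from h import *
from rig import cams
c=cams.camera('side')
for fa in(-.06,0,.06):
  for s in (20,66,95,175):
    a=.28;y=-s*np.sin(a);x=s*np.cos(a)*np.sin(fa);z=20+s*np.cos(a)*np.cos(fa)
    u=proj(c,np.r_[toworld(x,y),z/1000])[0]
    print(fa,s,((u-[165,165])*400/110+[400,0]).round(0))
"
```

```text
-0.06 20 [588. 323.]
-0.06 66 [595. 263.]
-0.06 95 [600. 223.]
-0.06 175 [613. 107.]
0 20 [587. 323.]
0 66 [589. 261.]
0 95 [591. 221.]
0 175 [597. 104.]
0.06 20 [585. 323.]
0.06 66 [584. 260.]
0.06 95 [583. 219.]
0.06 175 [580. 101.]
```

The stem shows at (593,260) and the bottom of the grip at (595,228). That matches the predicted positions for across 0.28 and fore_aft ≈ 0. Next I go behind the lever and push it forward.

Emit:
carry_out:
  steps:
    - [[1.2,-1.3,0],0,1]
    - [[0.8,-1.1,-1],0,1]
    - [[0,0,-2.5],0,1]
    - [[0,0,-2.5],0,1]
    - [[0,0,-2],0,1]
    - [[0,0,-0.2],0,1]

```text
time: 8.75
position: [0.5486, 0.0512, 0.1572]
tool_rot: [0.785, -0.619, 0.018, -0.006]
ft_force: [0.3, 0.2, 0.1]
grip_width: 0.0005
```

```bash
python3 -c "
from h import *
status((-30,-40))"
```

```text
t 8.75 pos [0.5486 0.0512 0.1572] fix [-49.3 -43.4] jawang -76.6 F fwd 0.4 left 0.1 up 0.1 w 0.000
to go cm [1.81 0.76]
```

Emit:
carry_out:
  steps:
    - [[1.1,0.35,0],0,1]
    - [[1,0.23,0],0,1]
    - [[1,0.23,-0.1],0,1]
    - [[1,0.23,-0.1],0,1]
    - [[0.8,0.18,-0.1],0,1]

```text
time: 9.25
position: [0.6022, 0.0632, 0.1551]
tool_rot: [0.785, -0.619, 0.018, -0.005]
ft_force: [-1.6, -0.4, -0.8]
grip_width: 0.0007
```

```bash
python3 -c "
from h import *
status((18,-40))"
```

```text
t 9.25 pos [0.6022 0.0632 0.1551] fix [  5.6 -43.7] jawang -76.6 F fwd -1.7 left -0.1 up -0.8 w 0.001
to go cm [1.13 0.64]
```

Emit:
carry_out:
  steps:
    - [[0.6,0.25,0],0,1]
    - [[0.4,0.15,0],0,1]
    - [[0.3,0.07,0],0,1]
    - [[0,0,0],0,1]

```text
time: 9.65
position: [0.6123, 0.067, 0.1543]
tool_rot: [0.786, -0.618, 0.014, 0.001]
ft_force: [-3.4, -2.7, 4.1]
grip_width: 0.0007
```

```bash
python3 -c "
from h import *
status((22,-40))"
```

```text
t 9.65 pos [0.6123 0.067  0.1543] fix [ 16.2 -42.2] jawang -76.4 F fwd -3.9 left -1.9 up 4.1 w 0.001
to go cm [0.51 0.34]
```

Emit:
carry_out:
  steps:
    - [[0.4,0.09,0],0,1]
    - [[0.4,0.09,0],0,1]
    - [[0.5,0.11,0],0,1]
    - [[0.5,0.11,0],0,1]

```text
time: 10.05
position: [0.617, 0.0681, 0.1536]
tool_rot: [0.787, -0.616, 0.003, 0.014]
ft_force: [-9.3, -4.9, 6.2]
grip_width: 0.0007
```

```bash
python3 -c "
from h import *
status((22,-40))"
```

```text
t 10.05 pos [0.617  0.0681 0.1536] fix [ 21.1 -42.2] jawang -76.1 F fwd -10.1 left -2.7 up 6.2 w 0.001
to go cm [0.04 0.24]
```

Emit:
carry_out:
  steps:
    - [[-1,-0.23,0],0,1]
    - [[-2,-0.46,0],0,1]
    - [[-2,-0.5,1],0,1]
    - [[-1,-0.2,4],0,1]
    - [[0,0,4],0,1]
    - [[-2,-4,0],0,1]
    - [[-2,-4.5,0],0,1]
    - [[-2,-4.5,0],0,1]
    - [[-1,-4.5,0],0,1]
    - [[0,-4,0],0,1]

```text
time: 11.05
position: [0.4934, -0.162, 0.2536]
tool_rot: [0.79, -0.612, 0.017, 0.005]
ft_force: [0.7, 0.4, 0.3]
grip_width: 0.0006
```

Emit:
carry_out:
  steps:
    - [[-1.7,-4.5,0],0,1]
    - [[-1.7,-4.5,0],0,1]
    - [[-1.7,-4.5,0],0,1]
    - [[0,0,0],0,1]

```text
time: 11.45
position: [0.4455, -0.3109, 0.2577]
tool_rot: [0.788, -0.615, 0.028, 0.005]
ft_force: [-0.2, 0.2, -0.2]
grip_width: 0.0007
```

```bash
python3 -c "
from h import *
status()
from rig import cams
c=cams.camera('side')
for fa in(.28,.31,.34):
  for s in (66,95,175):
    a=.28;y=-s*np.sin(a);x=s*np.cos(a)*np.sin(fa);z=20+s*np.cos(a)*np.cos(fa)
    P=np.r_[toworld(x,y),z/1000]
    print(fa,s,((proj(c,P)[0]-[165,165])*400/110+[400,0]).round(0),((proj(cams.camera('top'),P)[0]-[150,120])*400/90).round(0))
ims=[]
for n,(x,y,w,h) in (('top',(150,120,90,80)),('side',(165,165,110,110))):
    im=cams.camera(n)['pixels'];cv2.imwrite('pics/full_'+n+'.png',im[:,:,::-1]);im=im[y:y+h,x:x+w];ims.append(cv2.resize(im,(400,int(400*h/w)),interpolation=cv2.INTER_CUBIC)[:400])
H=max(i.shape[0] for i in ims)
cv2.imwrite('pics/d6.png',np.hstack([np.pad(i,((0,H-i.shape[0]),(0,0),(0,0))) for i in ims])[:,:,::-1])"
```

```text
t 11.45 pos [ 0.4455 -0.3109  0.2577] fix [-231.  -373.2] jawang -75.9 F fwd -0.2 left 0.3 up -0.2 w 0.001
0.28 66 [563. 258.] [248. 189.]
0.28 95 [553. 216.] [255. 168.]
0.28 175 [523.  97.] [273. 103.]
0.31 66 [560. 258.] [248. 187.]
0.31 95 [549. 216.] [254. 164.]
0.31 175 [516.  97.] [271.  96.]
0.34 66 [557. 258.] [248. 184.]
0.34 95 [545. 216.] [253. 160.]
0.34 175 [508.  97.] [270.  90.]
```

View pics/d6.png

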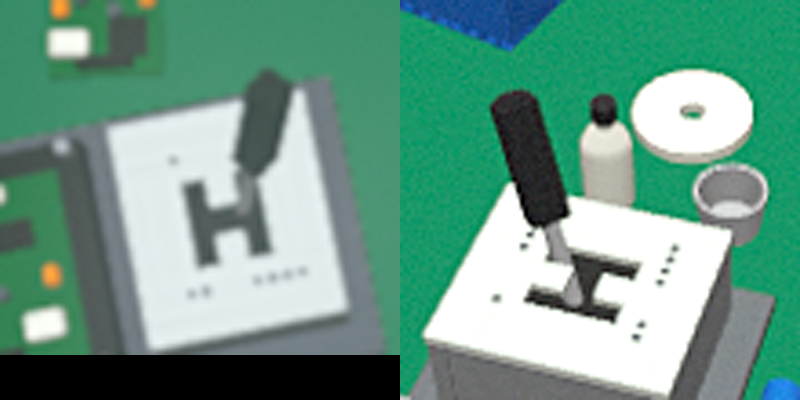

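The lever leans forward and right in the third slot, with its top at about (515,100) in the side panel. That is close to the stop, so I measure the axis direction from both views.

Run:
```python
from h import *
from rig import cams
N=[]
for n,(x,y,w,h) in (('top',(198,133,20,28)),('side',(188,186,26,44))):
    c=cams.camera(n);im=c['pixels'][y:y+h,x:x+w].astype(int)
    m=((im.max(2)<95)&(np.ptp(im,axis=2)<35)).astype(np.uint8)
    k,L,st,ce=cv2.connectedComponentsWithStats(m);j=1+st[1:,4].argmax()
    pts=np.argwhere(L==j)[:,::-1].astype(np.float32)
    (cc,sz,an)=cv2.minAreaRect(pts);vx,vy,x0,y0=cv2.fitLine(pts,cv2.DIST_L2,0,.01,.01).ravel()
    print(n,st[j],cc,sz,an)
    e,d=rays(c,[[x+x0-8*vx,y+y0-8*vy],[x+x0+8*vx,y+y0+8*vy]]);N.append(np.cross(d[0],d[1]))
    M=((x+x0,y+y0),c);globals()[n]=M
a=np.cross(*N);a/=np.linalg.norm(a);a*=np.sign(a[2])
v=np.array([a[:2]@f,a[:2]@l,a[2]])
print("axis",v,"fa",np.arctan2(v[0],v[2]),"across",-np.arcsin(v[1]), "alt",np.arcsin(v[0]),-np.arctan2(v[1],v[2]))
p,e=tri(top[1],top[0],side[1],side[0]);q=tofix(p);print("centre",q,p[2],e,"fa from centre",np.arctan2(q[0],p[2]*1000-20))
```

```text
top [  6   3  11  23 165] (10.972972869873047, 14.162161827087402) (8.548747062683105, 22.35826301574707) 9.462322235107422
side [  2   4  21  38 467] (12.313150405883789, 22.100345611572266) (38.30854797363281, 12.769516944885254) 73.0724868774414
axis [ 0.33311576 -0.28189149  0.89976168] fa 0.3545792717495438 across 0.28576498371048153 alt 0.3396061486148729 0.3036096427342536
centre [ 44.85830687 -38.38193065] 0.14315697647533243 0.004098575886603073 fa from centre 0.34930124137718505
```

```bash
python3 -c "
from rig import robot
print(robot.hand_in())"
```

```text
the job is handed in; nothing more can be done
None
```

The lever is in the third slot and I handed the job in after about 12 s of the 61 s allowed. The hand-in itself gives no verdict.

With the fingers shut throughout, I pushed the lever forward to the cross slot, right until it met the stop (about 4.5 N), then forward until it met the stop (about 10 N). After that I backed the arm well clear.

- **Lever position:** two estimates from the cameras put fore_aft at 0.35–0.355 (stop 0.34, limit 0.36) and one puts across at about 0.29. The views disagree by about 4 mm, so I take the readings above 0.34 as measurement error, with the lever at its stop.
- **Other things:** the bottle, tin, reel and loose board looked undisturbed in the last pictures. I did not measure any of the items against their start positions, and I did not look at the screw jar and only saw the end of the screwdriver. The fingertips stayed well above all of them.
- **Wrist force:** no reading went much above 12 N, and it was back near zero once the arm was clear.

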